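# Count headset spacers through the tray gate

### The job

Count the three loose ring spacers off the counting tray: with your fingertips, slide them along the tray floor and out through the narrow gate in its rim, one at a time, so that each has dropped into the well beyond before the next one follows. Only push them, never pick them up or stand them on edge, and leave the steel bearing cone standing on the tray and the things around it where they are.

Things in the scene. Friction and masses are not known exactly. Their poses are not given: they have to be found in the camera images.
- tray: Fixed plywood counting tray, black rubber floor 70 above the bench, spanning x = -120 to 120, y = -100 to 130 in its frame. Origin on the bench surface, z up; yaw within 0.45 rad of 0. Rim 10 above the floor, 8 thick; the -y rim is steel, 6 thick (y = -106 to -100), with one opening, the gate. The floor ends in a sharp drop at y = -106: a spacer whose centre passes it falls into the well.
- gate (a point): middle of the gate, at floor level, in the thickness of the steel rim: tray frame (0, -103, 70). The gate is 44 wide along the tray's x (x = -22 to 22), open at the top; parts leave along the tray's -y.
- well (a point): middle of the floor of the open-topped well outside the gate: tray frame (0, -142, 5). The well is 60 wide along the tray's x and 72 long along y (y = -106 to -178), its floor 65 below the tray floor, its side walls 6 thick and 80 high.
- spacer_a: loose plain aluminium ring (bicycle headset spacer), outside diameter 34, hole 25, height 10, about 20 g; lies flat on the tray floor. Origin: centre of its underside, z axis along the ring's axis. The three spacers are alike and any may go first.
- spacer_b: loose plain aluminium ring (bicycle headset spacer), outside diameter 34, hole 25, height 10, about 20 g; lies flat on the tray floor. Origin: centre of its underside, z axis along the ring's axis. The three spacers are alike and any may go first.
- spacer_c: loose plain aluminium ring (bicycle headset spacer), outside diameter 34, hole 25, height 10, about 20 g; lies flat on the tray floor. Origin: centre of its underside, z axis along the ring's axis. The three spacers are alike and any may go first.
- axle_cone: bystander: small bright steel bicycle bearing cone standing loose near a far corner of the tray floor (tray +x, +y), 24 diameter below, 16 at the top, 28 high. Origin: centre of its underside.
- tumbler: bystander: blue plastic tumbler standing mouth down on the bench on the robot's left, 80 diameter at the foot, 108 high. Origin: centre of its underside.
- grease_jar: bystander: white jar with black cap standing on the bench on the robot's right, 64 diameter, 75 high. Origin: centre of its underside.

How it is judged:
On the way, in this order (a step that is already met when the one before it is completed fails the run):
1. one spacer, and only one, has dropped into the well (((x of spacer_a in the frame of tray between -0.034 and 0.034 m and y of spacer_a in the frame of tray between -0.182 and -0.104 m and height (world z) of spacer_a below 0.06 m) or (x of spacer_b in the frame of tray between -0.034 and 0.034 m and y of spacer_b in the frame of tray between -0.182 and -0.104 m and height (world z) of spacer_b below 0.06 m) or (x of spacer_c in the frame of tray between -0.034 and 0.034 m and y of spacer_c in the frame of tray between -0.182 and -0.104 m and height (world z) of spacer_c below 0.06 m)) and not (((x of spacer_a in the frame of tray between -0.034 and 0.034 m and y of spacer_a in the frame of tray between -0.182 and -0.104 m and height (world z) of spacer_a below 0.06 m) and (x of spacer_b in the frame of tray between -0.034 and 0.034 m and y of spacer_b in the frame of tray between -0.182 and -0.104 m and height (world z) of spacer_b below 0.06 m)) or ((x of spacer_a in the frame of tray between -0.034 and 0.034 m and y of spacer_a in the frame of tray between -0.182 and -0.104 m and height (world z) of spacer_a below 0.06 m) and (x of spacer_c in the frame of tray between -0.034 and 0.034 m and y of spacer_c in the frame of tray between -0.182 and -0.104 m and height (world z) of spacer_c below 0.06 m)) or ((x of spacer_b in the frame of tray between -0.034 and 0.034 m and y of spacer_b in the frame of tray between -0.182 and -0.104 m and height (world z) of spacer_b below 0.06 m) and (x of spacer_c in the frame of tray between -0.034 and 0.034 m and y of spacer_c in the frame of tray between -0.182 and -0.104 m and height (world z) of spacer_c below 0.06 m)))), for 0.2 s.
2. two spacers, and only two, are in the well ((((x of spacer_a in the frame of tray between -0.034 and 0.034 m and y of spacer_a in the frame of tray between -0.182 and -0.104 m and height (world z) of spacer_a below 0.06 m) and (x of spacer_b in the frame of tray between -0.034 and 0.034 m and y of spacer_b in the frame of tray between -0.182 and -0.104 m and height (world z) of spacer_b below 0.06 m)) or ((x of spacer_a in the frame of tray between -0.034 and 0.034 m and y of spacer_a in the frame of tray between -0.182 and -0.104 m and height (world z) of spacer_a below 0.06 m) and (x of spacer_c in the frame of tray between -0.034 and 0.034 m and y of spacer_c in the frame of tray between -0.182 and -0.104 m and height (world z) of spacer_c below 0.06 m)) or ((x of spacer_b in the frame of tray between -0.034 and 0.034 m and y of spacer_b in the frame of tray between -0.182 and -0.104 m and height (world z) of spacer_b below 0.06 m) and (x of spacer_c in the frame of tray between -0.034 and 0.034 m and y of spacer_c in the frame of tray between -0.182 and -0.104 m and height (world z) of spacer_c below 0.06 m))) and not ((x of spacer_a in the frame of tray between -0.034 and 0.034 m and y of spacer_a in the frame of tray between -0.182 and -0.104 m and height (world z) of spacer_a below 0.06 m) and (x of spacer_b in the frame of tray between -0.034 and 0.034 m and y of spacer_b in the frame of tray between -0.182 and -0.104 m and height (world z) of spacer_b below 0.06 m) and (x of spacer_c in the frame of tray between -0.034 and 0.034 m and y of spacer_c in the frame of tray between -0.182 and -0.104 m and height (world z) of spacer_c below 0.06 m))), for 0.2 s.
3. all three spacers are in the well (x of spacer_a in the frame of tray between -0.034 and 0.034 m and y of spacer_a in the frame of tray between -0.182 and -0.104 m and height (world z) of each of spacer_a, spacer_b, spacer_c below 0.06 m and x of spacer_b in the frame of tray between -0.034 and 0.034 m and y of spacer_b in the frame of tray between -0.182 and -0.104 m and x of spacer_c in the frame of tray between -0.034 and 0.034 m and y of spacer_c in the frame of tray between -0.182 and -0.104 m), for 0.2 s.
At the end, for the whole second after the job is handed in: All three spacers lie at rest inside the well, their origins at least 10 mm below the tray floor; the bearing cone, tumbler and jar still stand upright within 15 mm of where they were (all of step 3 and linear speed of each of spacer_a, spacer_b, spacer_c below 0.03 m/s and distance of each of axle_cone, tumbler, grease_jar from where it was at the start of the episode below 0.015 m and angle between each of axle_cone, tumbler, grease_jar's own z axis and vertical below 0.3 rad); the robot touches nothing.
It fails at once if a spacer is lifted more than 8 mm off the tray floor or tipped up, not slid (height (world z) of any of spacer_a, spacer_b, spacer_c above 0.078 m).
It fails at once if the steel bearing cone is shifted more than 15 mm or tipped (distance of axle_cone from where it was at the start of the episode above 0.015 m or angle between axle_cone's own z axis and vertical above 0.3 rad).
It fails at once if the blue tumbler is shifted more than 15 mm or tipped (distance of tumbler from where it was at the start of the episode above 0.015 m or angle between tumbler's own z axis and vertical above 0.3 rad).
It fails at once if the grease jar is shifted more than 15 mm or tipped (distance of grease_jar from where it was at the start of the episode above 0.015 m or angle between grease_jar's own z axis and vertical above 0.3 rad).
It also fails if it takes over 72 s, if anything falls off the work surface, if the arm or the gripper's body presses on something with over 40 N, if the wrist force passes 120 N, or if a joint passes its speed limit or range.

### The arm

A 6-joint arm with a two-finger parallel gripper is mounted at the origin on the work surface. World frame = base frame: x ahead of the robot, y to its left, z up, the work surface at z = 0. Lengths are in m, angles in rad, forces in N, time in s.
With the tool pointing down it reaches from about 0.3 to 0.875 m from the base axis. Payload 6.4 kg.
Tool frame: the origin (TCP) lies midway between the tips of the shut fingers; the grasp point (between the pads) lies 19 mm behind it; z points along the fingers, y is the line along which they close (so a half turn about z gives the same grasp; the last joint's range is limited). The gripper opens to 88 mm and grips with 3 to 60 N. Pads are 18 mm wide; open, the fingers measure 123 mm over their backs; the gripper's body (75 mm by 187 mm) begins 45 mm behind the grasp point.
Start: joints at [1.013, 0.181, 1.607, -0, 1.354, -0.206], TCP at [0.198, 0.54, 0.239] pointing down, gripper open.
Joint ranges: [-2.99, 2.99], [-0.89, 2.07], [0.3, 2.58], [-1.14, 4.28], [0, 2.63], [-3.12, 3.12]. Speed limits (rad/s): [2.57, 2.57, 3.01, 3.14, 3.14, 3.14].

### API

Orientations are given as a 3x3 rotation matrix whose columns are the frame's x, y, z axes.
In Python, from workcell import manip gives the robot as it stands.
- The arm moves only by the shell command python3 -m creep 'ROWS' [FORCE]. ROWS is JSON, a list of rows, each a list of 7 numbers: the shift along the tool's x, y, z in cm, then the turn, a rotation vector about the tool's x, y, z in rad, then the closure in counts, from 0 (fully open) to 255 (shut). In form: [[dx, dy, dz, rx, ry, rz, gripper], ...]. A call has 1 to 20 rows; each row shifts and turns the commanded pose from where the row before left it, along the tool's axes as they then stand; what a row does not reach is not made up. A row lasts 1/8 s, in which the tool goes at most 62.5 mm and 10.7 degrees, less where a joint would pass 70% of its speed; a pose out of reach is approached as far as the arm can. A call is refused whole if a number of a shift passes 6.25 or a number of a turn 0.188, either way. A call with a gripper value outside its range is refused whole. The fingers move at their own pace and stop on an object; FORCE is the grip in N (left out, the last holds). Time passes only in rows, so rows that do not move let the fingers close. It gives the time, the measured TCP pose, the force, the opening and the grip force at its end, in the units of the state.
- manip.state(): the state, without advancing time (a new reading comes with each control period).
- manip.capture(name): name is "scene" or "top" or "wrist"; returns a dict with "image" (400x640x3 uint8, red, green, blue), "range_z" (400x640 float32, m along the optical axis (not along the pixel's ray), 0 where there is no reading), "intrinsics" (3x3 intrinsics, pixels), "rvec" (rotation vector, rad) and "tvec" (3), from world to camera coordinates, as OpenCV has them. Camera axes: x right, y down, z forward; pixel columns grow to the right and rows downward; lengths in m; the calibration is good to about 2 mm. A picture is of the moment at which its call begins.
- manip.hand_in(): hands the job in; it is judged then, once.
The state is a dict: "time_s": time; "joint_pos": joint angles; "dq": joint speeds; "tau": joint torques, N m; "eef_pos": TCP position; "orientation": TCP orientation; "wrist_force": force on the tool from outside, world axes, zero at the start; "wrist_torque": the same for the moment, N m; "opening": opening from 0.0 (shut) to 1.0 (fully open); "grip_force": force on a finger pad.
Only numpy, scipy, OpenCV 4.12 (cv2) and the standard library are available. Lean on these libraries where they do the work, as an engineer would, in place of code of your own. Each camera call takes 0.05 s, during which the arm holds its last target. There are 200 camera calls.

## Working session

There is one attempt and no reset: what is moved stays moved. The work goes in short steps, Python scripts to look and compute and a shell command to move; the robot and the scene stay as the last step left them, time stands still between calls to the robot, and variables do not carry over. Pictures are saved under pics/ and viewed, at most 10 in all, crops included, and the job is handed in when it is done.

```bash
mkdir -p pics; ls; python3 - <<'E'
from workcell import manip
import cv2,numpy as np
for n in("top","scene"):
    c=manip.capture(n); cv2.imwrite(f"pics/{n}0.png",c["image"][:,:,::-1]); np.savez(f"{n}0.npz",**c)
    print(n,c["intrinsics"].tolist(),c["rvec"],c["tvec"])
s=manip.state();print(s["time_s"],s["eef_pos"],s["orientation"],s["opening"])
E
```

```text
pics
top [[366.8055288262657, 0.0, 319.9626718606099], [0.0, 366.8055288262657, 199.27798330646533], [0.0, 0.0, 1.0]] [ 2.19077328 -2.18209352  0.07708482] [-0.01388714  0.56115452  0.95617977]
scene [[485.723364601288, 0.0, 330.64042309114694], [0.0, 485.723364601288, 200.01779618859598], [0.0, 0.0, 1.0]] [ 1.39987455  2.11337823 -0.91954916] [ 0.21037969 -0.29850914  1.65086516]
0.1 [0.19787651 0.53941063 0.23795897] [[-9.38763135e-01  3.44562362e-01 -7.45127046e-04]
 [ 3.44563056e-01  9.38762377e-01 -1.22487958e-03]
 [ 2.77449837e-04 -1.40661504e-03 -9.99998972e-01]] 1.000012385122439
```

View pics/top0.png

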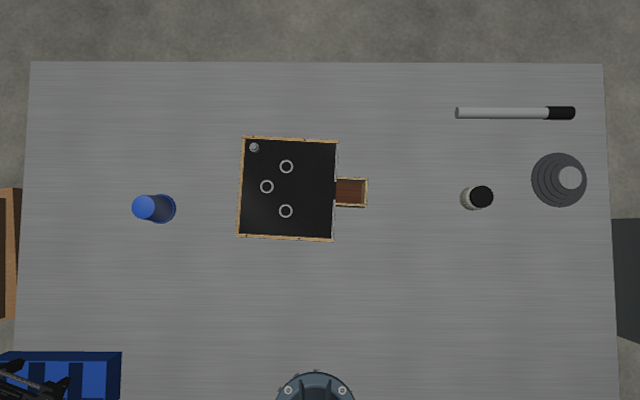

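View pics/scene0.png

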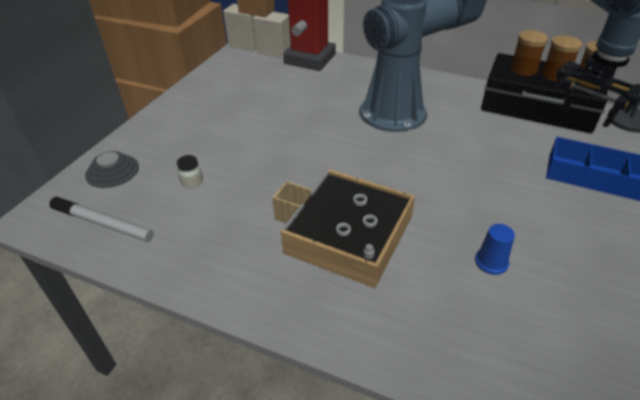

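The top view shows the tray centred near (288,188) with the gate on its right and the well at (351,192). The rings are at (286,166), (267,186) and (286,211), the cone at (254,147). The scene view agrees.

```bash
cat > h.py <<'E'
import numpy as np,cv2
from workcell import manip
def ray(c,uv,z):
    R,_=cv2.Rodrigues(c["rvec"]);K=c["intrinsics"];o=-R.T@np.ravel(c["tvec"])
    uv=np.atleast_2d(uv).astype(float);d=np.c_[uv,np.ones(len(uv))]@np.linalg.inv(K).T@R
    return o+d*((z-o[2])/d[:,2])[:,None]
def rings(c,z=0.08,amin=20,amax=400,box=None,thr=90):
    g=cv2.cvtColor(c["image"],cv2.COLOR_RGB2GRAY);m=(g>thr).astype(np.uint8)
    n,l,s,ce=cv2.connectedComponentsWithStats(m)
    out=[]
    for i in range(1,n):
        if amin<s[i,4]<amax:
            p,r=cv2.minEnclosingCircle(np.argwhere(l==i)[:,::-1].astype(np.float32))
            if box is None or (box[0]<p[0]<box[2] and box[1]<p[1]<box[3]): out.append((p,r,s[i,4]))
    return out
E
python3 - <<'E'
from h import *
c=dict(np.load("top0.npz"))
R,_=cv2.Rodrigues(c["rvec"]);print("cam",-R.T@c["tvec"])
g=c["image"].max(2);m=((g<60)).astype(np.uint8)
n,l,s,ce=cv2.connectedComponentsWithStats(m);i=l[200,300];print(s[i])
pts=np.argwhere(l==i)[:,::-1]
r=cv2.minAreaRect(cv2.convexHull(pts.astype(np.float32)));b=cv2.boxPoints(r);print(b)
w=ray(c,b,.075);print(w);
print([np.linalg.norm(w[k]-w[(k+1)%4]) for k in range(4)])
for k in rings(c,box=(240,138,333,240)):
    print(k, ray(c,k[0],.078))
for uv in [(239,234.5),(243,138),(334,241),(338,142),(367,178),(366,206),(336,177),(335,204)]: print(uv,ray(c,uv,.08))
rz=c["range_z"];print(rz[190,300],rz[166,286],rz[192,351])
cv2.imwrite("pics/zoom.png",cv2.resize(c["image"][125:250,225:380,::-1],None,fx=5,fy=4.6,interpolation=cv2.INTER_CUBIC))
E
```

```text
cam [ 0.49337824 -0.01090321  0.99288772]
[ 239  139  126   99 8196]
[[238.74458 232.59694]
 [244.00307 137.94463]
 [365.96002 144.72002]
 [360.70154 239.37233]]
[[ 0.4732945   0.19045816  0.075     ]
 [ 0.71257518  0.18174055  0.075     ]
 [ 0.69644935 -0.12767611  0.075     ]
 [ 0.4576792  -0.11343988  0.075     ]]
[np.float64(0.2394394320708618), np.float64(0.3098365942429569), np.float64(0.23919417865589002), np.float64(0.30429896123067657)]
((253.5, 147.0), 4.609872341156006, np.int32(50)) [[0.68877163 0.15671319 0.078     ]]
((285.8235168457031, 166.05882263183594), 6.578081130981445, np.int32(70)) [[0.64056451 0.07460505 0.078     ]]
((266.38311767578125, 186.0194854736328), 6.695057392120361, np.int32(68)) [[0.58990161 0.12279605 0.078     ]]
((285.26922607421875, 210.5), 6.749411106109619, np.int32(70)) [[0.52872128 0.0748243  0.078     ]]
(239, 234.5) [[0.4687099  0.18863786 0.08      ]]
(243, 138) [[0.71122884 0.18321934 0.08      ]]
(334, 241) [[ 0.45360815 -0.04676546  0.08      ]]
(338, 142) [[ 0.7019991  -0.05653909  0.08      ]]
(367, 178) [[ 0.61089942 -0.12924168  0.08      ]]
(366, 206) [[ 0.54066007 -0.12639957  0.08      ]]
(336, 177) [[ 0.61310526 -0.05157362  0.08      ]]
(335, 204) [[ 0.5453431  -0.04914143  0.08      ]]
0.9261932 0.931634 0.9950195
```

View pics/zoom.png

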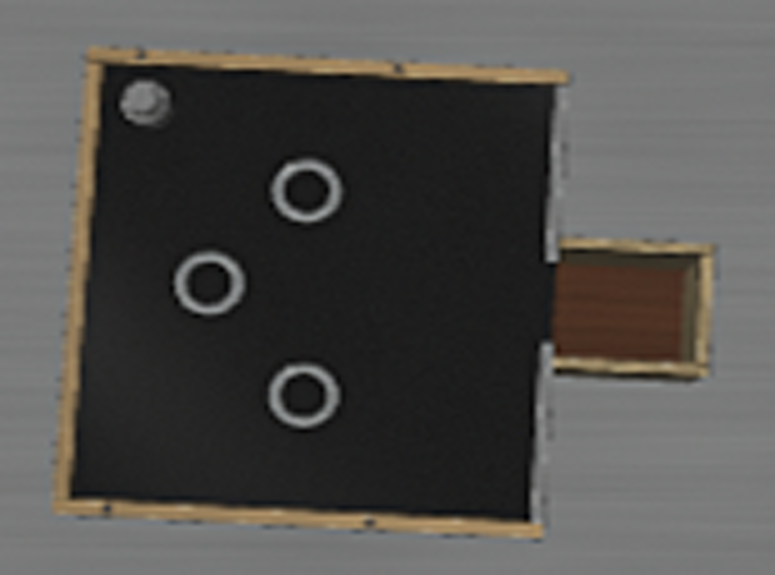

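```bash
cat >> h.py <<'E'
def tray():
    return np.load("tray.npy")  # yaw,ox,oy
def toT(p):
    a,x,y=tray();d=np.atleast_2d(p)[:,:2]-[x,y];return d@np.array([[np.cos(a),-np.sin(a)],[np.sin(a),np.cos(a)]])
E
python3 - <<'E'
from h import *
c=dict(np.load("top0.npz"))
z2=lambda p:np.array(p)/[5,4.6]+[225,125]-0.4
P=ray(c,z2([(88,46),(57,514),(541,537),(569,75),(548,262),(547,343)]),.08)[:,:2]
Q=np.array([(128,138),(-128,138),(-128,-106),(128,-106),(22,-103),(-22,-103)])/1e3
qc,pc=Q.mean(0),P.mean(0);H=(Q-qc).T@(P-pc);a=np.arctan2(H[0,1]-H[1,0],H[0,0]+H[1,1])
R=np.array([[np.cos(a),-np.sin(a)],[np.sin(a),np.cos(a)]]);t=pc-R@qc
np.save("tray.npy",[a,*t]);print(a,t);print("res mm",((Q@R.T+t-P)*1e3).round(1).tolist())
for k in rings(c,box=(240,138,333,240)): print((toT(ray(c,k[0],.08))*1e3).round(1))
for p in [(0,-103),(0,-142)]: print(R@np.array(p)/1e3+t)
E
```

```text
-0.05081788499707766 [0.58464518 0.05469028]
res mm [[-0.4, 0.6], [-0.3, 3.0], [-1.3, -0.9], [2.3, -0.1], [-0.2, -2.2], [0.0, -0.4]]
[[ 98.4 106.8]]
[[54.5 22.5]]
[[ 1.6 68. ]]
[[-56.9  17.1]]
[ 0.57941319 -0.04817675]
[ 0.57743215 -0.0871264 ]
```

```bash
cat >> h.py <<'E'
from scipy.spatial.transform import Rotation as Ro
def plan(tx,ty,z,dev=0.):
    """goal TCP at tray (tx,ty) mm, height z m; push direction = tray -y turned by dev deg (tool -x)"""
    a,x,y=tray();s=manip.state();C=np.array(s["orientation"])
    th=a+np.pi/2+np.radians(dev);G=np.array([[np.cos(th),np.sin(th),0],[np.sin(th),-np.cos(th),0],[0,0,-1]])
    g=np.array([x+(np.cos(a)*tx-np.sin(a)*ty)/1e3,y+(np.sin(a)*tx+np.cos(a)*ty)/1e3,z])
    d=(g-np.array(s["eef_pos"]))*100
    print("t",round(s["time_s"],2),"tray",(toT(s["eef_pos"])*1e3).round(1),"z",round(s["eef_pos"][2],4),"F",np.round(s["wrist_force"],1),"open",round(s["opening"]*88,1))
    print("turn",Ro.from_matrix(C.T@G).as_rotvec().round(3),"shift old axes",(C.T@d).round(2),"new axes",(G.T@d).round(2))
E
python3 -c "
from h import *
plan(1.6,103,.12)"
```

```text
t 0.1 tray [[-410.9  464.4]] z 0.238 F [ 0.1 -0.3 -0.6] open 88.0
turn [-1.00e-03  1.00e-03  1.27e+00] shift old axes [-50.11 -22.28  11.81] new axes [-36.14  41.25  11.8 ]
```

```bash
python3 -m creep '[[0,0,0,0,0,0.1815,191],[0,0,0,0,0,0.1815,191],[0,0,0,0,0,0.1815,191],[0,0,0,0,0,0.1815,191],[0,0,0,0,0,0.1815,191],[0,0,0,0,0,0.1815,191],[0,0,0,0,0,0.1815,191],[-3,3.4,0,0,0,0,191],[-3,3.4,0,0,0,0,191],[-3,3.4,0,0,0,0,191],[-3,3.4,0,0,0,0,191],[-3,3.4,0,0,0,0,191],[-3,3.4,0,0,0,0,191],[-3,3.4,0,0,0,0,191],[-3,3.4,0,0,0,0,191],[-3,3.4,0,0,0,0,191],[-3,3.4,0,0,0,0,191],[-3,3.4,0,0,0,0,191],[0,0,0,0,0,0,191]]' 20; python3 -c "
from h import *
plan(1.6,103,.12)"
```

```text
time_s: 2.48
eef_pos: [0.5562, 0.1885, 0.238]
orientation: [[0.055, 0.998, -0.001], [0.998, -0.055, -0.001], [-0.001, -0.001, -1.0]]
wrist_force: [-0.1, 0.2, 0.1]
opening: 0.249
grip_force: 0.0
t 2.48 tray [[-35.3 132.2]] z 0.238 F [-0.1  0.2  0.1] open 21.9
turn [-0.001  0.001 -0.005] shift old axes [-2.9   3.71 11.8 ] new axes [-2.92  3.69 11.8 ]
```

```bash
python3 -m creep '[[-1.45,1.85,0,0,0,-0.005,191],[-1.47,1.85,0,0,0,0,191],[0,0,4,0,0,0,191],[0,0,4,0,0,0,191],[0,0,3.8,0,0,0,191],[0,0,0,0,0,0,191]]'; python3 - <<'E'
from h import *
plan(1.6,103,.075)
c=manip.capture("wrist");cv2.imwrite("pics/w1.png",c["image"][:,:,::-1]);np.savez("w1.npz",**c)
for k in rings(c,amin=100,amax=9000): print(k,(toT(ray(c,k[0],.08))*1e3).round(1))
E
```

```text
time_s: 3.22
eef_pos: [0.5881, 0.1596, 0.1174]
orientation: [[0.046, 0.999, -0.007], [0.999, -0.046, -0.001], [-0.001, -0.007, -1.0]]
wrist_force: [-0.1, -0.1, 0.6]
opening: 0.25
grip_force: 0.0
t 3.23 tray [[ -1.9 104.9]] z 0.1174 F [-0.1 -0.1  0.6] open 22.0
turn [-0.007  0.001  0.005] shift old axes [-0.19  0.38  4.24] new axes [-0.19  0.35  4.24]
((476.6543273925781, 229.7926025390625), 26.801544189453125, np.int32(1371)) [[102.5 102.9]]
((327.8887023925781, 272.7791442871094), 24.44989585876465, np.int32(989)) [[ 3.4 69.7]]
((318.29443359375, 316.25341796875), 73.29217529296875, np.int32(4136)) [[-3.3 33.5]]
((392.0, 312.0), 29.06898307800293, np.int32(270)) [[50.7 37.7]]
```

View pics/w1.png

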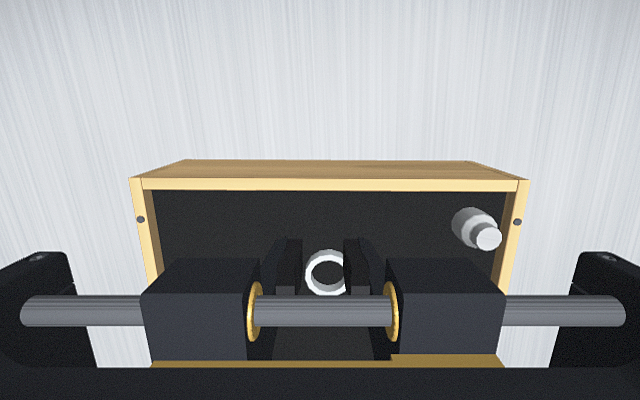

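The wrist view shows ring B between the fingertips at (328,273). That measures as tray (3.4, 69.7), agreeing with the top view; the cone at (480,230) is well clear.

```bash
python3 -m creep '[[0,0.45,0,0.007,0,0.005,191],[0,0,2,0,0,0,191],[0,0,1.5,0,0,0,191],[0,0,0.7,0,0,0,191],[0,0,0,0,0,0,191]]'; python3 - <<'E'
from h import *
plan(2.5,103,.0745)
plan(0,0,.0745)
E
```

```text
time_s: 3.9
eef_pos: [0.5936, 0.1598, 0.0777]
orientation: [[0.051, 0.999, -0.009], [0.999, -0.051, 0.0], [-0.0, -0.009, -1.0]]
wrist_force: [0.2, -0.7, 0.7]
opening: 0.254
grip_force: 0.0
t 3.9 tray [[  3.6 105.4]] z 0.0777 F [ 0.2 -0.7  0.7] open 22.4
turn [-0.009  0.    -0.001] shift old axes [-0.24 -0.11  0.32] new axes [-0.24 -0.11  0.32]
t 3.9 tray [[  3.6 105.4]] z 0.0777 F [ 0.2 -0.7  0.7] open 22.4
turn [-0.009  0.    -0.001] shift old axes [-10.54  -0.35   0.32] new axes [-10.54  -0.36   0.32]
```

```bash
python3 -m creep '[[0,0,0.25,-0.009,0,0,191],[0,0,0,0,0,0,191],[-0.5,0,0,0,0,0,191],[-0.5,0,0,0,0,0,191],[-0.5,0,0,0,0,0,191],[-0.5,0,0,0,0,0,191],[-0.5,0,0,0,0,0,191],[-0.5,0,0,0,0,0,191],[-0.5,-0.02,0,0,0,0,191],[-0.5,-0.02,0,0,0,0,191],[-0.5,-0.02,0,0,0,0,191],[-0.5,-0.02,0,0,0,0,191],[-0.5,-0.02,0,0,0,0,191],[-0.5,-0.02,0,0,0,0,191],[-0.5,-0.02,0,0,0,0,191],[-0.5,-0.02,0,0,0,0,191],[-0.5,-0.02,0,0,0,0,191],[0,0,0,0,0,0,191]]'; python3 - <<'E'
from h import *
plan(0,-72,.0745)
c=manip.capture("wrist");cv2.imwrite("pics/w2.png",c["image"][:,:,::-1])
for k in rings(c,amin=100,amax=9000): print(k,(toT(ray(c,k[0],.08))*1e3).round(1))
E
```

```text
time_s: 6.15
eef_pos: [0.5887, 0.0846, 0.0762]
orientation: [[0.052, 0.999, 0.002], [0.999, -0.052, -0.0], [-0.0, 0.002, -1.0]]
wrist_force: [0.1, 0.7, 0.1]
opening: 0.247
grip_force: 0.0
t 6.15 tray [[ 2.5 30.1]] z 0.0762 F [0.1 0.7 0.1] open 21.7
turn [ 0.002  0.    -0.001] shift old axes [-10.21  -0.24   0.17] new axes [-10.21  -0.25   0.17]
((418.0, 256.5), 31.004131317138672, np.int32(852)) [[55.3 28.7]]
((218.0, 257.0), 26.019323348999023, np.int32(588)) [[-51.9  28.6]]
((322.0, 284.3793029785156), 27.16255760192871, np.int32(763)) [[ 3.8 11.7]]
((318.3738708496094, 316.6602783203125), 73.53829193115234, np.int32(4240)) [[ 1.7 -9.3]]
((392.5, 311.5), 29.60584259033203, np.int32(282)) [[43.9 -6. ]]
((82.00531005859375, 328.4332275390625), 64.14610290527344, np.int32(4824)) [[-135.3  -17. ]]
((562.5963745117188, 330.84039306640625), 64.93824005126953, np.int32(4681)) [[144.2 -19.6]]
((327.0, 366.5), 177.0008087158203, np.int32(3159)) [[  6.7 -45.2]]
```

View pics/w2.png

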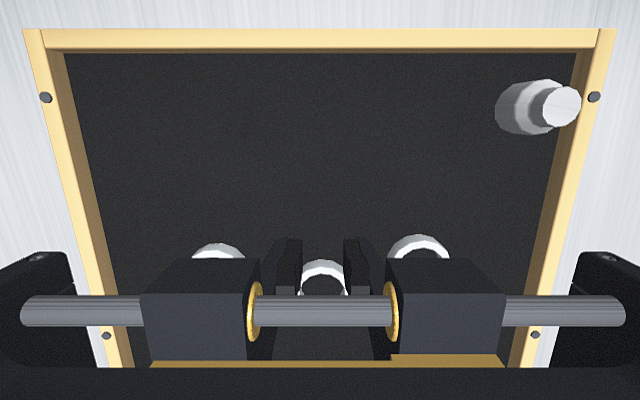

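The wrist view shows ring B seated between both fingertips at (322,275). A and C are untouched at either side, (418,250) and (218,250).

```bash
python3 -m creep '[[-0.5,-0.02,0.1,0,0,0,191],[-0.5,-0.02,0,0,0,0,191],[-0.5,-0.02,0,0,0,0,191],[-0.5,-0.02,0,0,0,0,191],[-0.5,-0.02,0,0,0,0,191],[-0.5,-0.02,0,0,0,0,191],[-0.5,-0.02,0,0,0,0,191],[-0.5,-0.02,0,0,0,0,191],[-0.5,-0.02,0,0,0,0,191],[-0.5,-0.02,0,0,0,0,191],[-0.5,0,0,0,0,0,191],[-0.5,0,0,0,0,0,191],[-0.5,0,0,0,0,0,191],[-0.5,0,0,0,0,0,191],[-0.5,0,0,0,0,0,191],[-0.5,0,0,0,0,0,191],[-0.5,0,0,0,0,0,191],[-0.5,0,0,0,0,0,191],[-0.5,0,0,0,0,0,191]]'; python3 - <<'E'
from h import *
plan(0,-88,.0745)
c=manip.capture("scene");cv2.imwrite("pics/s3.png",cv2.resize(c["image"][140:300,240:440,::-1],None,fx=4,fy=3.75))
E
```

```text
time_s: 8.57
eef_pos: [0.5818, -0.0101, 0.0752]
orientation: [[0.051, 0.999, 0.002], [0.999, -0.051, -0.0], [-0.0, 0.002, -1.0]]
wrist_force: [-0.2, 0.2, -0.4]
opening: 0.252
grip_force: 0.1
t 8.57 tray [[  0.4 -64.9]] z 0.0752 F [-0.2  0.2 -0.4] open 22.1
turn [ 0.002  0.    -0.001] shift old axes [-2.31 -0.04  0.07] new axes [-2.31 -0.04  0.07]
```

View pics/s3.png

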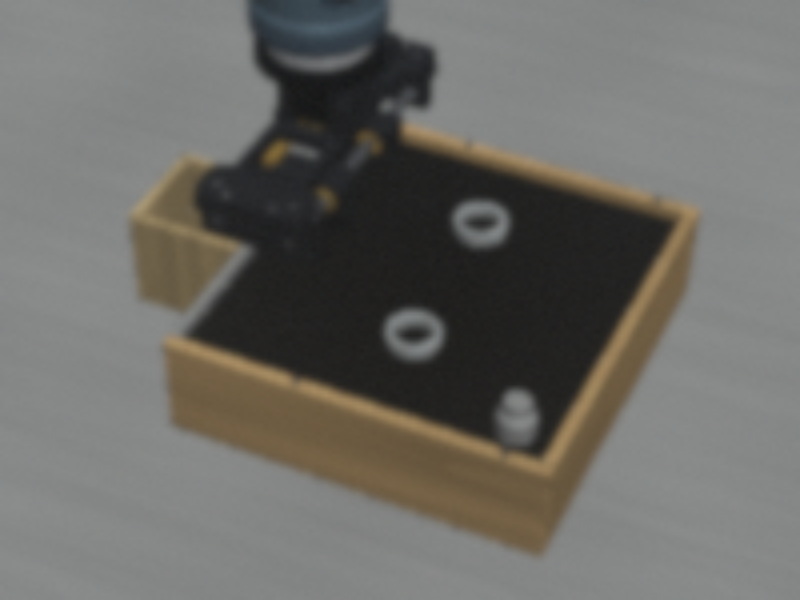

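The scene crop shows the gripper at the gate, with rings A (413,335) and C (480,222) and the cone (517,415) untouched. I'll finish this push, then back off and raise.

```bash
python3 -m creep '[[-0.4,0,0,0,0,0,191],[-0.4,0,0,0,0,0,191],[-0.4,0,0,0,0,0,191],[-0.4,0,0,0,0,0,191],[-0.3,0,0,0,0,0,191],[-0.3,0,0,0,0,0,191],[0,0,0,0,0,0,191]]'; python3 - <<'E'
from h import *
plan(0,-88,.0745)
E
python3 -m creep '[[0.8,0,0,0,0,0,191],[1.5,0,-1,0,0,0,191],[3,0,-4,0,0,0,191],[4,0,0,0,0,0,191],[4,0,0,0,0,0,191],[3,0,0,0,0,0,191],[0,0,0,0,0,0,191]]'; python3 - <<'E'
from h import *
# ring A at (54.5,22.5): direction toward (0,-60)
plan(0,0,.12)
c=manip.capture("top");cv2.imwrite("pics/t4.png",cv2.resize(c["image"][125:250,225:380,::-1],None,fx=5,fy=4.6,interpolation=cv2.INTER_CUBIC))
for k in rings(c,box=(240,138,333,240)): print(k,(toT(ray(c,k[0],.08))*1e3).round(1))
E
```

```text
time_s: 9.5
eef_pos: [0.5807, -0.032, 0.0752]
orientation: [[0.052, 0.999, 0.002], [0.999, -0.052, -0.0], [-0.0, 0.002, -1.0]]
wrist_force: [-0.1, -0.3, 0.0]
opening: 0.25
grip_force: 0.0
t 9.5 tray [[  0.4 -86.8]] z 0.0752 F [-0.1 -0.3  0. ] open 22.0
turn [ 0.002  0.    -0.001] shift old axes [-0.12 -0.04  0.07] new axes [-0.12 -0.04  0.07]
time_s: 10.38
eef_pos: [0.5887, 0.1342, 0.1259]
orientation: [[0.047, 0.999, 0.003], [0.999, -0.047, 0.0], [0.0, 0.003, -1.0]]
wrist_force: [0.8, -0.5, -0.5]
opening: 0.249
grip_force: 0.0
t 10.38 tray [[ 0.  79.6]] z 0.1259 F [ 0.8 -0.5 -0.5] open 21.9
turn [ 0.003 -0.     0.003] shift old axes [-7.96 -0.03  0.59] new axes [-7.96 -0.    0.59]
((285.79998779296875, 166.1999969482422), 6.80305290222168, np.int32(74)) [[54.2 22.6]]
((285.3461608886719, 210.5), 6.820932865142822, np.int32(74)) [[-56.9  16.9]]
```

View pics/t4.png

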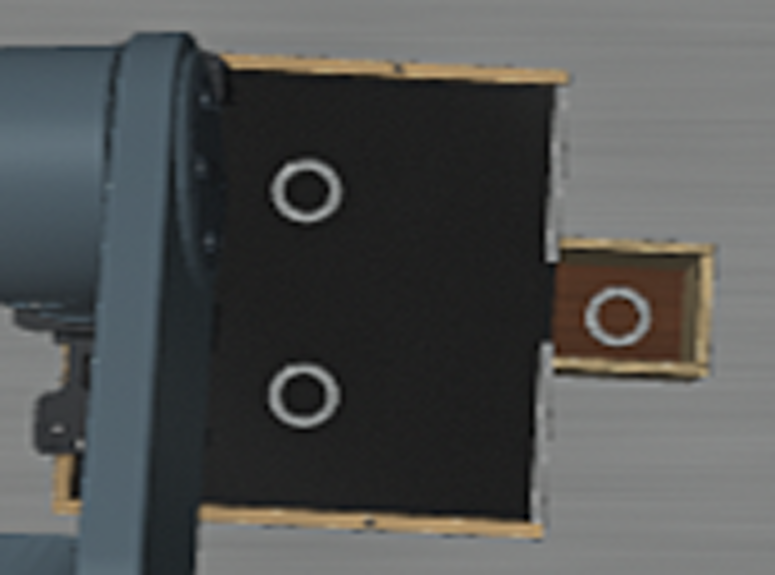

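The top crop shows ring B in the well at (617,317), with A (307,190) and C (303,395) unmoved. C goes next, in two legs: diagonally to the gate axis, then straight out.

```bash
python3 -c "
from h import *
plan(-80.2,44.3,.115,40.4)"
```

```text
t 10.43 tray [[ 0.2 78.1]] z 0.1258 F [-0.2 -1.2 -0.7] open 22.1
turn [ 0.002  0.001 -0.703] shift old axes [-3.36 -8.05  1.06] new axes [ 2.63 -8.31  1.08]
```

```bash
python3 -m creep '[[-1.1,-2.65,0.3,0,0,0,191],[-1.1,-2.7,0.3,0,0,0,191],[-1.1,-2.7,0.4,0,0,0,191],[0,0,0,0,0,-0.175,191],[0,0,0,0,0,-0.176,191],[0,0,0,0,0,-0.176,191],[0,0,0,0,0,-0.176,191],[0,0,0,0,0,0,191]]'; python3 - <<'E'
from h import *
plan(-80.2,44.3,.0745,40.4)
E
```

```text
time_s: 11.42
eef_pos: [0.507, 0.1015, 0.1153]
orientation: [[-0.604, 0.797, 0.002], [0.797, 0.604, -0.0], [-0.002, 0.002, -1.0]]
wrist_force: [-0.5, -0.2, 0.3]
opening: 0.248
grip_force: 0.0
t 11.43 tray [[-80.   42.8]] z 0.1153 F [-0.5 -0.2  0.3] open 21.8
turn [ 0.002  0.002 -0.005] shift old axes [0.14 0.07 4.08] new axes [0.13 0.08 4.08]
```

```bash
python3 -m creep '[[0.13,0.08,2,0,0,-0.005,191],[0,0,1.4,0,0,0,191],[0,0,0.65,0,0,0,191],[0,0,0,0,0,0,191],[-0.6,0,0,0,0,0,191],[-0.6,0,0,0,0,0,191],[-0.6,0,0,0,0,0,191],[-0.6,0,0,0,0,0,191],[-0.6,0,0,0,0,0,191],[-0.6,0,0,0,0,0,191],[-0.6,0,0,0,0,0,191],[-0.6,0,0,0,0,0,191],[-0.6,0,0,0,0,0,191],[-0.6,0,0,0,0,0,191],[-0.6,0,0,0,0,0,191],[-0.6,0,0,0,0,0,191],[-0.6,0,0,0,0,0,191],[-0.6,0,0,0,0,0,191],[0,0,0,0,0,0,191]]'; python3 - <<'E'
from h import *
plan(-14.3,-33.2,.0745,40.4)
E
```

```text
time_s: 13.8
eef_pos: [0.5585, 0.0368, 0.0747]
orientation: [[-0.61, 0.792, 0.002], [0.792, 0.61, -0.0], [-0.002, 0.002, -1.0]]
wrist_force: [0.2, 0.4, 0.1]
opening: 0.248
grip_force: 0.0
t 13.8 tray [[-25.2 -19.2]] z 0.0747 F [0.2 0.4 0.1] open 21.8
turn [0.002 0.002 0.002] shift old axes [-1.77 -0.08  0.02] new axes [-1.77 -0.07  0.02]
```

Finish the leg, back off, raise, and measure where C is.

```bash
python3 -m creep '[[-0.6,-0.03,0,0,0,0,191],[-0.6,-0.03,0,0,0,0,191],[-0.55,0,0,0,0,0,191],[0,0,0,0,0,0,191],[1.5,0,0,0,0,0,191],[1,0,-2,0,0,0,191],[0,0,-2,0,0,0,191],[0,0,0,0,0,0.175,191],[0,0,0,0,0,0.176,191],[0,0,0,0,0,0.176,191],[3,0,0,0,0,0.176,191],[5,0,0,0,0,0,191],[0,0,0,0,0,0,191]]'; python3 - <<'E'
from h import *
plan(0,-10,.11)
c=manip.capture("top");cv2.imwrite("pics/t5.png",cv2.resize(c["image"][125:250,225:380,::-1],None,fx=5,fy=4.6,interpolation=cv2.INTER_CUBIC))
for k in rings(c,box=(240,138,333,240)): print(k,(toT(ray(c,k[0],.08))*1e3).round(1))
E
```

```text
time_s: 15.42
eef_pos: [0.5502, 0.126, 0.1145]
orientation: [[0.042, 0.999, 0.001], [0.999, -0.042, 0.001], [0.001, 0.001, -1.0]]
wrist_force: [-0.5, -0.0, -0.0]
opening: 0.252
grip_force: 0.0
t 15.43 tray [[-38.1  69.4]] z 0.1145 F [-0.5 -0.  -0. ] open 22.2
turn [ 0.001 -0.001  0.009] shift old axes [-7.98  3.74  0.45] new axes [-7.94  3.81  0.45]
((253.64285278320312, 146.92857360839844), 4.764975547790527, np.int32(52)) [[ 98.6 106.4]]
((285.79998779296875, 166.1999969482422), 6.80305290222168, np.int32(74)) [[54.2 22.6]]
((254.5, 190.0), 10.012592315673828, np.int32(27)) [[-10.  97.]]
((313.5, 189.5), 6.670932292938232, np.int32(72)) [[ -0.7 -50.2]]
```

View pics/t5.png

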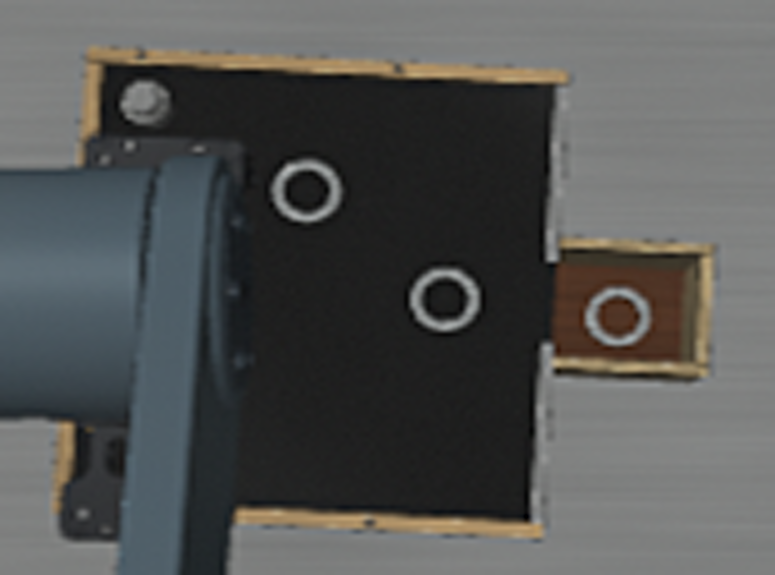

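The top crop shows ring C on the gate axis at (445,299), measured as (-0.7, -50.2). A is at (307,190) and the cone at (145,102), both unmoved.

```bash
python3 -m creep '[[-2.6,1.25,0,0,0,0.009,191],[-2.7,1.25,0,0,0,0,191],[-2.5,1.25,0,0,0,0,191],[0,0,2,0,0,0,191],[0,0,1.5,0,0,0,191],[0,0,0.5,0,0,0,191],[0,0,0,0,0,0,191]]'; python3 - <<'E'
from h import *
plan(-0.3,-87.5,.0745)
E
```

```text
time_s: 16.35
eef_pos: [0.584, 0.0434, 0.0739]
orientation: [[0.054, 0.999, 0.0], [0.999, -0.054, 0.0], [0.0, 0.0, -1.0]]
wrist_force: [0.3, -0.6, 0.1]
opening: 0.255
grip_force: 0.0
t 16.35 tray [[ -0.1 -11.3]] z 0.0739 F [ 0.3 -0.6  0.1] open 22.4
turn [ 0.    -0.    -0.004] shift old axes [-7.62  0.   -0.06] new axes [-7.62 -0.02 -0.06]
```

```bash
python3 -m creep '[[-0.5,0,-0.05,0,0,-0.003,191],[-0.5,0,0,0,0,0,191],[-0.5,0,0,0,0,0,191],[-0.5,0,0,0,0,0,191],[-0.5,0,0,0,0,0,191],[-0.5,0,0,0,0,0,191],[-0.5,0,0,0,0,0,191],[-0.5,0,0,0,0,0,191],[-0.5,0,0,0,0,0,191],[-0.5,0,0,0,0,0,191],[-0.5,0,0,0,0,0,191],[-0.4,0,0,0,0,0,191],[-0.4,0,0,0,0,0,191],[-0.4,0,0,0,0,0,191],[-0.4,0,0,0,0,0,191],[-0.4,0,0,0,0,0,191],[0,0,0,0,0,0,191],[0,0,0,0,0,0,191]]'; python3 - <<'E'
from h import *
plan(-0.3,-87.5,.0745)
E
python3 -m creep '[[0.8,0,0,0,0,0,191],[1.5,0,-1,0,0,0,191],[3,0,-4,0,0,0,191],[5,0,0,0,0,0,191],[5,0,0,0,0,0,191],[3,0,0,0,0,0,191],[0,0,0,0,0,0,191]]'; python3 - <<'E'
from h import *
plan(0,0,.12)
c=manip.capture("top");cv2.imwrite("pics/t6.png",cv2.resize(c["image"][125:250,225:380,::-1],None,fx=5,fy=4.6,interpolation=cv2.INTER_CUBIC))
for k in rings(c,box=(240,138,365,240)): print(k,(toT(ray(c,k[0],.08))*1e3).round(1))
# A: from (54.3,22.5) to (0,-50)
v=np.array([-54.3,-72.5]);d=v/np.hypot(*v);dev=np.degrees(np.arctan2(d[0],-d[1]));s=np.array([54.3,22.5])-36*d
print("dev",dev,"start",s,"end",np.array([0,-50])-22*d); plan(*s,.115,dev)
E
```

```text
time_s: 18.6
eef_pos: [0.5809, -0.0322, 0.0752]
orientation: [[0.052, 0.999, 0.002], [0.999, -0.052, -0.0], [0.0, 0.002, -1.0]]
wrist_force: [-0.5, 0.4, 0.2]
opening: 0.254
grip_force: 0.0
t 18.6 tray [[  0.6 -87. ]] z 0.0752 F [-0.5  0.4  0.2] open 22.3
turn [ 0.002 -0.    -0.002] shift old axes [-0.05 -0.09  0.07] new axes [-0.05 -0.09  0.07]
time_s: 19.48
eef_pos: [0.59, 0.1537, 0.1259]
orientation: [[0.048, 0.999, 0.003], [0.999, -0.048, 0.0], [0.0, 0.003, -1.0]]
wrist_force: [-0.1, -1.3, -0.5]
opening: 0.249
grip_force: 0.0
t 19.48 tray [[ 0.3 99.2]] z 0.1259 F [-0.1 -1.3 -0.5] open 21.9
turn [ 0.003 -0.     0.003] shift old axes [-9.92 -0.06  0.59] new axes [-9.92 -0.03  0.59]
((285.79998779296875, 166.1999969482422), 6.80305290222168, np.int32(74)) [[54.2 22.6]]
((345.137939453125, 193.62069702148438), 9.241547584533691, np.int32(139)) [[  -6.7 -129.6]]
dev -36.83194504849372 start [75.88091821 51.31430147] end [ 13.1883389  -32.39126021]
t 19.52 tray [[ 0.5 97.6]] z 0.1258 F [-0.4 -0.2 -0. ] open 22.2
turn [ 0.002 -0.001  0.644] shift old axes [-4.64  7.53  1.1 ] new axes [0.81 8.81 1.08]
```

View pics/t6.png

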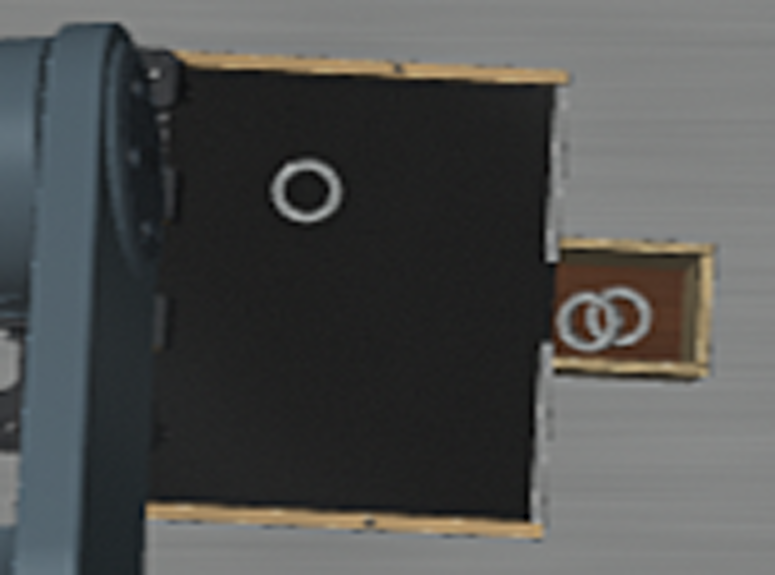

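The top crop shows two rings in the well, at (588,320) and (620,317). Only A is left, at (307,190).

```bash
python3 -m creep '[[-2.3,0,0,0,0,0,191],[-2.35,0,0,0,0,0,191],[0,2.5,0.3,0,0,0,191],[0,2.5,0.3,0,0,0,191],[0,2.53,0.4,0,0,0,191],[0,0,0,0,0,0.161,191],[0,0,0,0,0,0.161,191],[0,0,0,0,0,0.161,191],[0,0,0,0,0,0.161,191],[0,0,0,0,0,0,191]]'; python3 - <<'E'
from h import *
plan(75.9,51.3,.0745,-36.8)
E
```

```text
time_s: 20.78
eef_pos: [0.6632, 0.099, 0.1156]
orientation: [[0.641, 0.767, 0.002], [0.767, -0.641, -0.0], [0.001, 0.002, -1.0]]
wrist_force: [0.3, -0.2, 0.7]
opening: 0.251
grip_force: 0.0
t 20.77 tray [[76.2 48.2]] z 0.1156 F [ 0.3 -0.2  0.7] open 22.1
turn [ 0.002 -0.001 -0.003] shift old axes [ 0.23 -0.21  4.11] new axes [ 0.23 -0.21  4.11]
```

```bash
python3 -m creep '[[0.23,-0.21,1.5,0,0,-0.003,191],[0,0,1.7,0,0,0,191],[0,0,0.85,0,0,0,191],[0,0,0,0,0,0,191],[-0.6,0,0,0,0,0,191],[-0.6,0,0,0,0,0,191],[-0.6,0,0,0,0,0,191],[-0.6,0,0,0,0,0,191],[-0.6,0,0,0,0,0,191],[-0.6,0,0,0,0,0,191],[-0.6,0,0,0,0,0,191],[-0.6,0,0,0,0,0,191],[-0.6,0,0,0,0,0,191],[-0.6,0,0,0,0,0,191],[-0.6,0,0,0,0,0,191],[-0.6,0,0,0,0,0,191],[-0.6,0,0,0,0,0,191],[-0.6,0,0,0,0,0,191],[0,0,0,0,0,0,191]]'; python3 - <<'E'
from h import *
plan(13.2,-32.4,.0745,-36.8)
E
```

```text
time_s: 23.15
eef_pos: [0.6091, 0.0382, 0.0747]
orientation: [[0.64, 0.769, 0.002], [0.769, -0.64, -0.0], [0.001, 0.001, -1.0]]
wrist_force: [-0.8, -1.0, 0.5]
opening: 0.25
grip_force: 0.0
t 23.15 tray [[ 25.3 -15.2]] z 0.0747 F [-0.8 -1.   0.5] open 22.0
turn [ 0.001 -0.001 -0.001] shift old axes [-2.1   0.07  0.02] new axes [-2.1   0.06  0.02]
```

```bash
python3 -m creep '[[-0.6,0.03,0,0,0,0,191],[-0.6,0.03,0,0,0,0,191],[-0.6,0,0,0,0,0,191],[-0.3,0,0,0,0,0,191],[0,0,0,0,0,0,191],[1.5,0,0,0,0,0,191],[1,0,-2,0,0,0,191],[0,0,-2,0,0,0,191],[0,0,0,0,0,-0.161,191],[0,0,0,0,0,-0.161,191],[0,0,0,0,0,-0.161,191],[3,0,0,0,0,-0.161,191],[5,0,0,0,0,0,191],[0,0,0,0,0,0,191]]'; python3 - <<'E'
from h import *
plan(0,-12,.0745)
c=manip.capture("top")
for k in rings(c,box=(240,138,333,240)): print(k,(toT(ray(c,k[0],.08))*1e3).round(1))
E
```

```text
time_s: 24.9
eef_pos: [0.6212, 0.1237, 0.1155]
orientation: [[0.046, 0.999, 0.003], [0.999, -0.046, 0.001], [0.001, 0.003, -1.0]]
wrist_force: [-0.2, 0.2, -0.5]
opening: 0.251
grip_force: 0.0
t 24.9 tray [[33.  70.8]] z 0.1155 F [-0.2  0.2 -0.5] open 22.1
turn [ 0.003 -0.001  0.005] shift old axes [-8.26 -3.35  4.09] new axes [-8.28 -3.3   4.1 ]
((313.4325866699219, 189.21910095214844), 6.804697513580322, np.int32(74)) [[  0.  -49.9]]
```

```bash
python3 -m creep '[[-2.8,-1.1,0,0,0,0.005,191],[-2.8,-1.1,0,0,0,0,191],[-2.6,-1.1,0,0,0,0,191],[0,0,2,0,0,0,191],[0,0,1.5,0,0,0,191],[0,0,0.55,0,0,0,191],[0,0,0,0,0,0,191]]'; python3 - <<'E'
from h import *
plan(0,-87.5,.0745)
E
```

```text
time_s: 25.82
eef_pos: [0.5835, 0.0411, 0.0732]
orientation: [[0.054, 0.999, 0.0], [0.999, -0.054, 0.0], [0.0, 0.0, -1.0]]
wrist_force: [0.4, 0.1, 0.6]
opening: 0.251
grip_force: 0.0
t 25.82 tray [[ -0.4 -13.6]] z 0.0732 F [0.4 0.1 0.6] open 22.1
turn [ 0.    -0.    -0.003] shift old axes [-7.39  0.06 -0.13] new axes [-7.39  0.04 -0.13]
```

```bash
python3 -m creep '[[-0.5,0,-0.12,0,0,-0.003,191],[-0.5,0,0,0,0,0,191],[-0.5,0,0,0,0,0,191],[-0.5,0,0,0,0,0,191],[-0.5,0,0,0,0,0,191],[-0.5,0,0,0,0,0,191],[-0.5,0,0,0,0,0,191],[-0.5,0,0,0,0,0,191],[-0.5,0,0,0,0,0,191],[-0.5,0,0,0,0,0,191],[-0.5,0,0,0,0,0,191],[-0.4,0,0,0,0,0,191],[-0.4,0,0,0,0,0,191],[-0.4,0,0,0,0,0,191],[-0.4,0,0,0,0,0,191],[-0.3,0,0,0,0,0,191],[0,0,0,0,0,0,191],[0,0,0,0,0,0,191]]'; python3 -m creep '[[0.8,0,0,0,0,0,191],[1.5,0,-1,0,0,0,191],[3,0,-4,0,0,0,191],[3,0,-4,0,0,0,191],[3,0,-3,0,0,0,191],[3,0,0,0,0,0,191],[0,0,0,0,0,0,191],[0,0,0,0,0,0,191],[0,0,0,0,0,0,191],[0,0,0,0,0,0,191]]'; python3 - <<'E'
from h import *
c=manip.capture("top");cv2.imwrite("pics/t7.png",cv2.resize(c["image"][125:250,110:500,::-1],None,fx=2,fy=2,interpolation=cv2.INTER_CUBIC))
plan(0,0,.1)
E
```

```text
time_s: 28.08
eef_pos: [0.58, -0.0334, 0.0754]
orientation: [[0.051, 0.999, 0.002], [0.999, -0.051, -0.0], [-0.0, 0.002, -1.0]]
wrist_force: [-0.7, -1.4, -0.4]
opening: 0.252
grip_force: 0.0
time_s: 29.32
eef_pos: [0.5871, 0.1086, 0.1951]
orientation: [[0.053, 0.999, 0.001], [0.999, -0.053, -0.0], [-0.0, 0.001, -1.0]]
wrist_force: [-0.4, -0.4, 0.3]
opening: 0.253
grip_force: 0.0
t 29.38 tray [[-0.2 54. ]] z 0.1952 F [0.4 0.4 0.1] open 22.3
turn [ 0.001  0.    -0.002] shift old axes [-5.4   0.02  9.52] new axes [-5.4   0.02  9.52]
```

View pics/t7.png

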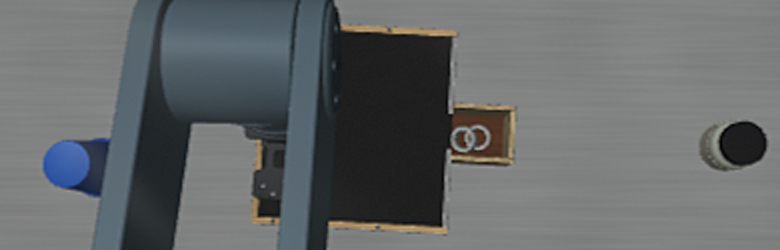

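The top crop shows the visible tray floor empty and rings in the well at (462,138) and (478,136). The third is probably stacked, so I'll check heights in the well by range.

```bash
python3 - <<'E'
from h import *
c=manip.capture("top")
print((1000*(0.9929-c["range_z"][183:206,336:366])).astype(int)[::2,::2])
cv2.imwrite("pics/t8.png",cv2.resize(c["image"][170:215,325:380,::-1],None,fx=10,fy=10,interpolation=cv2.INTER_CUBIC))
E
```

```text
[[  0   0   0   1   0  -2   1   0   0  -1   2   4   8  21  65]
 [ -1  -1  -2   0   0   1   1  -1   0   0   3   0  -2  23  66]
 [ -1  -1   0   0   0  -1   0   0   0   2  -1   0   0  24  72]
 [  1  27  27  27  26  11   7  10   2   1   2  -2  -1  30  75]
 [ 19  19   1   4  30  30   0   0   8  -1   3  -1   0  28  75]
 [ 21   5   0 992   4  32   0   0   2   7   1   1   2  35  79]
 [ 20   0   3  12   0  32   2   3   4  11   1   2  -1  35  75]
 [ 23  15   1   0  29  33   0   0   9   0   1   2   1  36  77]
 [  5  21  20  27  33  19  11  14   3   3   1   0   1  40  72]
 [  4   0  16  18   4   2   3   2   0   4   0   1  -2  42  77]
 [ 77  76  74  78  76  75   8   2   2   1   5   5   1  43  78]
 [ 70  74  76  80  79  77  77  79  77  77  78  79  79  78  79]]
```

View pics/t8.png

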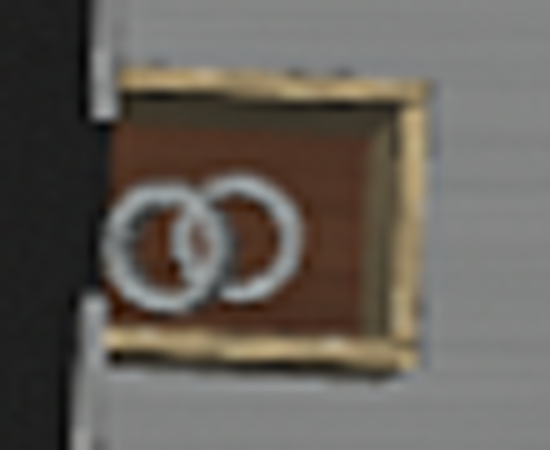

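The well crop shows the third ring stacked on the second at (165,245), with the first at (237,238). Ring tops are at about 20–38 mm, so all three are in.

```bash
python3 -c "
from workcell import manip
print(manip.hand_in())"
```

```text
the job is handed in; nothing more can be done
None
```

The job is handed in at about 29 s, no verdict shown: the three spacers went out through the gate one at a time and lie in the well (the third, stacked on the second, was inferred from range heights); the tumbler and jar looked undisturbed, the cone had not moved when last seen (before the final push), and I viewed 11 pictures, one over the limit of 10.

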